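Turn the slate carousel and lean the wide slate in its bay

TASK

Turn the display carousel until its wide bay faces squarely towards the pointer pin on the stand. Then take the wide slate out of the rack and set it, gently and not dropped, upright and centred in that bay, its foot behind the lip and its top leaning back against the backrest, and let go with the bay still facing the pointer. Leave the narrow slate in the rack and do not disturb the other things on the table.

Things in the scene. Friction and masses are not known exactly. Their poses are not given: they have to be found in the camera images.
- stand: fixed grey stand of the display carousel, a disc 200 mm across and 16 mm high on the table; origin on the turning axis at table height, z up. Its x axis points along its flat arm (26 mm wide, 10 mm high), which sticks out under the turntable towards the far side of the table and ends in the pointer pin. Placed and turned differently each time
- pointer (a point): top of the stand's steel pointer pin (14 mm across, 28 mm high), 186 mm from the turning axis along the stand's x
- carousel (a joint): angle of the turntable in rad, growing anticlockwise from above, no end stops (may read 0 to 2 pi or beyond); 0 or any whole turn = wide bay faces the pointer exactly. Slight friction (0.08 N m); stays where it is left. The turntable is a white disc, 290 mm across, upper face 28 mm above the table, with three outward-facing bays 120 degrees apart, one wide and two narrow
- wide_bay (a point): centre of the wide bay's floor, on the disc's upper face (28 mm above the table), 87.5 mm from the turning axis; x points outwards from the axis, z up; it turns with the carousel. The floor runs from x = -12.5 mm (foot of the backrest) to +12.5 mm (inside of the lip); cheeks 22 mm high stand 170 mm apart at its ends, at y = -85 and +85 mm
- backrest_top (a point): middle of the upper front edge of the wide bay's wooden backrest, 70 mm above the bay's floor. The backrest is 120 mm wide, 8 mm thick and 75 mm long along its slope; it leans inwards, top nearer the turning axis, by 20 degrees from vertical. Nothing on the carousel is higher than the posts
- wide_lip (a point): middle of the upper edge of the lip along the wide bay's outer side, 14 mm high above the floor, 8 mm thick. The two narrow bays, at +120 and -120 degrees, have the same section but only 100 mm between cheeks and 90 mm wide backrests
- post_a (a point): top centre of a round upright handle on the turntable's rim, 128 mm above the table, 115 mm from the turning axis, 65 degrees anticlockwise (from above) of the wide bay. Its upper 48 mm is a metal grip, 20 mm across, that spins freely about its own upright axis like a crank knob; below it a fixed post 26 mm across. The handles are for turning the carousel
- post_b (a point): top centre of a like handle, opposite the wide bay (180 degrees)
- post_c (a point): top centre of a like handle, 65 degrees clockwise of the wide bay
- rack: fixed wooden slate rack, 130 x 180 mm, 35 mm high; origin at the centre of its underside. Two slots run along its y, at x = -40 and +40 mm; each slot is 14 mm wide between 12 mm rails, its floor 10 mm and the rails' top 35 mm above the table. Either slate may be in either slot
- wide_slate: the wide slate: a rigid framed writing board, 150 mm wide (its y), 130 mm high (its z), 10 mm thick (its x), about 0.16 kg, alike on both faces, standing upright in one slot of the rack; origin at the centre of its lower edge
- wide_slate_top (a point): centre of the wide slate's upper edge, 130 mm from its origin along its z
- narrow_slate: the narrow slate, 90 mm wide (its y), 100 mm high, 10 mm thick (its x), upright in the other slot of the rack; stays there. Origin at the centre of its lower edge
- tumbler: bystander: an empty drinking glass, 64 mm across and 110 mm high, standing; origin at the centre of its underside
- tablet_tube: bystander: a white tablet tube with a cap, 33 mm across and 135 mm high, standing; origin at the centre of its underside
- spoon: bystander: a steel spoon, 170 mm long, lying on the table; origin under its middle
- oil_bottle: bystander: a capped oil bottle, 80 mm across and 240 mm high, standing; origin at the centre of its underside
- jar: bystander: a lidded clear jar, 68 mm across and 85 mm high, standing; origin at the centre of its underside
- mug: bystander: a white mug, 76 mm across and 90 mm high with a handle, standing; origin at the centre of its underside
Things that resemble listed ones, but are neither listed nor needed, are in the scene too. What is shaped like the wide_slate but yellow is not meant.

How it is judged (in metres and radians):
On the way, in this order (a step that is already met when the one before it is completed fails the run):
1. the wide bay faces the pointer (within about 9 degrees) and the carousel is at rest, while the wide slate is still away from the bay (y of wide_bay in the frame of stand between -0.014 and 0.014 m and x of wide_bay in the frame of stand above 0.05 m and velocity of joint carousel between -0.05 and 0.05 rad/s and distance between wide_slate and wide_bay above 0.1 m), for 0.3 s.
2. the wide slate stands in the wide bay, leaning on its backrest (y of wide_bay in the frame of stand between -0.014 and 0.014 m and x of wide_bay in the frame of stand above 0.05 m and x of wide_slate in the frame of wide_bay between -0.017 and 0.017 m and y of wide_slate in the frame of wide_bay between -0.018 and 0.018 m and z of wide_slate in the frame of wide_bay between -0.005 and 0.01 m and angle between wide_slate's own z axis and vertical between 0.2 and 0.65 rad and x of wide_slate_top in the frame of wide_bay below -0.015 m and angle between the y axis of wide_slate and the y axis of wide_bay, either way round below 0.15 rad), for 0.2 s.
At the end, for the whole second after the job is handed in: The wide bay faces the pointer (centre within 14 mm of its line); the wide slate stands in it: foot within 17 mm in depth and 18 mm sideways of the bay's centre, under 10 mm off the floor, square within 0.15 rad, leaning back 0.20 to 0.65 rad; all at rest; narrow slate still in the rack (all of step 2 and linear speed of wide_slate below 0.02 m/s and velocity of joint carousel between -0.05 and 0.05 rad/s and distance of narrow_slate from where it was at the start of the episode below 0.03 m); the robot touches nothing.
It fails at once if the narrow slate is taken out or moved by more than 30 mm (distance of narrow_slate from where it was at the start of the episode above 0.03 m).
It fails at once if the wide slate is dropped into the bay (let go and falling faster than 0.5 m/s, which is a fall of more than about 13 mm) (distance between wide_slate and wide_bay below 0.06 m and contact force between the fingers and wide_slate below 0.3 N and linear speed of wide_slate above 0.5 m/s).
It fails at once if another thing on the table is knocked over or moved by more than 30 mm (distance of any of tumbler, tablet_tube, spoon, oil_bottle, jar, mug from where it was at the start of the episode above 0.03 m or angle between any of tumbler, tablet_tube, oil_bottle, jar, mug's own z axis and vertical above 0.5 rad).
It also fails if it takes over 67 s, if anything falls off the work surface, if the arm or the gripper's body presses on something with over 40 N, if the wrist force passes 120 N, or if a joint passes its speed limit or range.

ROBOT

A 6-joint arm with a two-finger parallel gripper is mounted at the origin on the work surface. World frame = base frame: x ahead of the robot, y to its left, z up, the work surface at z = 0. Lengths are in mm, angles in rad, forces in N, time in s.
With the tool pointing down it reaches from about 400 to 925 mm from the base axis. Payload 12.5 kg.
Tool frame: the origin (TCP) lies at the very end of the fingers, on their centre line; the grasp point (between the pads) lies 19 mm behind it; z points along the fingers, y is the direction in which the jaws open and shut (so a half turn about z gives the same grasp; the last joint's range is limited). The gripper opens to 95 mm and grips with 3 to 60 N. Pads are 20 mm wide; open, the fingers measure 119 mm over their backs; the gripper's body (75 mm by 180 mm) begins 59 mm behind the grasp point.
Start: joints at [1.051, 0.491, 1.559, -0, 1.092, -0.106], TCP at [251.293, 572.275, 214.661] pointing down, gripper open.
Joint ranges: [-3.1, 3.1], [-0.84, 2.19], [0.05, 2.79], [-1.13, 4.28], [0.06, 2.93], [-2.69, 2.69]. Speed limits (rad/s): [2.22, 2.22, 2.79, 3.14, 3.14, 3.14].

INTERFACE

Orientations are given as [roll, pitch, yaw] about the fixed x, y, z axes, in that order (R = Rz(yaw) Ry(pitch) Rx(roll)).
In Python, from cell import env gives the robot as it stands.
- The arm moves only by the shell command python3 -m pendant 'ROWS'. ROWS is JSON, a list that holds one entry, the list of rows, each a list of 5 numbers: the opening, from 0 (shut) to 1 (fully open), then the shift along the tool's x, y, z in m, then the turn about the tool's z in rad. A call has exactly 8 rows; each row is the pose to reach, as a shift and turn from the pose commanded when the call began, along the tool's axes at that moment; what a row does not reach only later rows make up. A row lasts 1/10 s, in which the tool goes at most 50 mm and 8.59 degrees, less where a joint would pass 70% of its speed; a pose out of reach is approached as far as the arm can. A call with a gripper value outside its range is refused whole. The fingers move at their own pace and stop on an object; the grip force is fixed at half the most. Time passes only in rows, so rows that repeat a pose let the fingers close, or fill a call up. It gives the time, the measured TCP pose, the force and the opening at its end, in the units of the state.
- env.state(): the state, without advancing time (a new reading comes with each control period).
- env.read_camera(name): name is "side" or "top"; returns a dict with "image" (400x640x3 uint8, blue, green, red), "range_z" (400x640 float32, mm along the optical axis (not along the pixel's ray), 0 where there is no reading), "fx", "fy", "cx", "cy" (pixels), "dist" ([k1, k2, p1, p2, k3] as OpenCV has them; the pictures are not rectified), "rvec" (rotation vector, rad) and "tvec" (3), from world to camera coordinates, as OpenCV has them. Camera axes: x right, y down, z forward; pixel columns grow to the right and rows downward; lengths in mm; the calibration is good to about 2 mm. A picture is of the moment at which its call begins.
- env.job_done(): hands the job in, once; it reports no verdict.
The state is a dict: "t": time; "joints": joint angles; "qvel": joint speeds; "tau": joint torques, N m; "eef_pos": TCP position; "tcp_rot": TCP orientation; "ft_force": force on the tool from outside, world axes, zero at the start; "moment": the same for the moment, N m; "opening": opening from 0.0 (shut) to 1.0 (fully open).
Only numpy, scipy, OpenCV 4.12 (cv2) and the standard library are available. Lean on these libraries where they do the work, as an engineer would, in place of code of your own. Each camera call takes 0.05 s, during which the arm holds its last target. There are 200 camera calls.

## Working session

There is one attempt and no reset: what is moved stays moved. The work goes in short steps, Python scripts to look and compute and a shell command to move; the robot and the scene stay as the last step left them, time stands still between calls to the robot, and variables do not carry over. Pictures are saved under pics/ and viewed, about 8 in all and at most 12, crops included, and the job is handed in when it is done.

```bash
mkdir -p pics
cat > h.py <<'E'
import numpy as np,cv2
from cell import env
def cam(n):
    c=env.read_camera(n); c['K']=np.array([[c['fx'],0,c['cx']],[0,c['fy'],c['cy']],[0,0,1.]])
    c['d']=np.array(c['dist'],float); c['R']=cv2.Rodrigues(np.array(c['rvec'],float))[0]; c['t']=np.array(c['tvec'],float).ravel(); return c
def ray(c,uv):
    p=cv2.undistortPoints(np.array(uv,float).reshape(-1,1,2),c['K'],c['d']).reshape(-1,2)
    d=np.c_[p,np.ones(len(p))]; return -c['R'].T@c['t'], d@c['R']
def plane(c,uv,z):
    o,d=ray(c,uv); return o+d*((z-o[2])/d[:,2])[:,None]
def cloud(c):
    v,u=np.mgrid[0:400,0:640]; uv=np.c_[u.ravel(),v.ravel()]
    o,d=ray(c,uv); P=o+d*c['range_z'].reshape(-1,1); P[c['range_z'].ravel()==0]=np.nan
    return P.reshape(400,640,3)
def proj(c,P): return cv2.projectPoints(np.array(P,float).reshape(-1,1,3),np.array(c['rvec'],float),c['t'],c['K'],c['d'])[0].reshape(-1,2)
E
python3 - <<'E'
from h import *
print(env.state())
for n in('top','side'):
    c=cam(n); print(n,c['K'].tolist(),-c['R'].T@c['t'],c['R'].tolist()); cv2.imwrite(f'pics/{n}0.png',c['image']); np.save(n+'0.npy',cloud(c)); np.save(n+'i.npy',c['image'])
E
```

```text
{'t': 0.0, 'joints': array([ 1.05138988e+00,  4.91549868e-01,  1.55947511e+00, -2.95106108e-05,
        1.09170633e+00, -1.05605762e-01]), 'qvel': array([-1.96445955e-04,  1.74448615e-04,  6.51290979e-06, -2.28654373e-04,
        8.08804403e-05, -7.69276793e-04]), 'tau': array([ 3.88699715e-03, -6.12649941e+01, -2.58195966e+01,  6.94179372e-02,
        4.81073989e-02, -7.32681951e-05]), 'eef_pos': array([251.16713453, 572.02784011, 214.05893774]), 'tcp_rot': array([-3.14045759e+00, -9.39979788e-05,  2.72780553e+00]), 'ft_force': array([ 0.66792227, -0.11564797, -0.04363352]), 'moment': array([-0.00329604, -0.0137075 ,  0.01186353]), 'opening': 0.9970781277281601}
top [[504.2251640800053, 0.0, 321.686342290034], [0.0, 504.2251640800053, 194.35723156915452], [0.0, 0.0, 1.0]] [ 287.64939016  -15.27396229 1753.55661462] [[-0.003184323742072892, -0.9998803263283494, -0.015139124935731121], [-0.9886519613357755, 0.005421617522548661, -0.15012629819709802], [0.15019041057680904, 0.014489274824959347, -0.9885509099109749]]
side [[430.6760117403849, 0.0, 321.3491761341783], [0.0, 430.6760117403849, 202.32117238531583], [0.0, 0.0, 1.0]] [ 269.27458049 -717.30062896 1023.9475035 ] [[0.9226394455220884, -0.3854951119460735, -0.011400536495157335], [-0.30578917330122296, -0.7132193575866926, -0.630722704090617], [0.23500943610512282, 0.5854158066104037, -0.7759245442130585]]
```

View pics/top0.png

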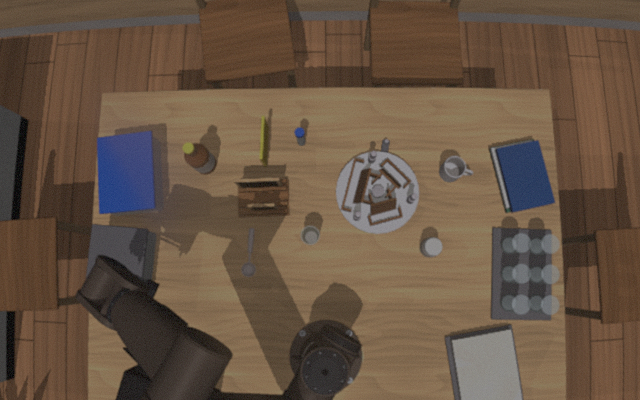

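View pics/side0.png

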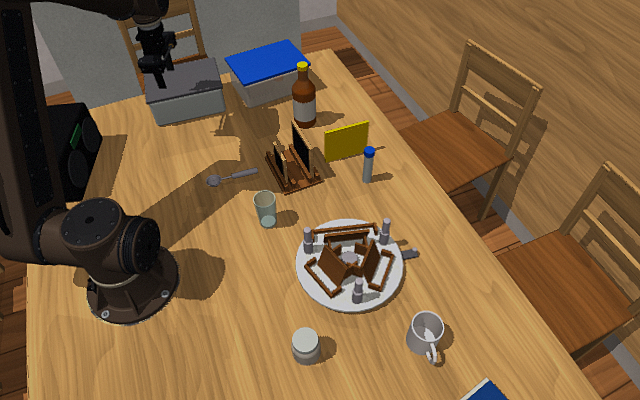

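The top view shows the carousel at about (378,191), the pin at about (386,146), the rack at (263,197) with the wide slate in its far slot, the tumbler at (311,235) and the tablet tube at (300,133). The side view agrees, with the wide (long) bay on the carousel's far-left side at (345,230).

Run:
```python
from h import *
a=cv2.imread('pics/top0.png')[120:260,225:435]; b=cv2.imread('pics/side0.png')[110:310,250:430]
cv2.imwrite('pics/z.png',np.vstack([cv2.resize(a,(600,400),interpolation=2)]) ); cv2.imwrite('pics/zs.png',cv2.resize(b,(540,600),interpolation=2))
for n in('top','side'):
    P=np.load(n+'0.npy'); 
    m=(abs(P[...,2]-28)<4)&(P[...,0]>450)&(P[...,1]<0)&(P[...,1]>-400)
    nc,l,s,ct=cv2.connectedComponentsWithStats(m.astype(np.uint8)); k=1+np.argmax(s[1:,4]); Q=P[l==k]
    c,r=cv2.minEnclosingCircle(Q[:,:2].astype(np.float32)); print(n,'disc',c,r,Q[:,2].mean())
    for lo,hi,name in((119,136,'posts'),(60,118,'mid'),(20,34,'pin')):
        d=np.hypot(P[...,0]-c[0],P[...,1]-c[1])
        m=(P[...,2]>lo)&(P[...,2]<hi)&((d<165) if name!='pin' else (d>160)&(d<210))
        nc,l,s,ct=cv2.connectedComponentsWithStats(m.astype(np.uint8))
        for k in range(1,nc):
            if s[k,4]>5: q=P[l==k]; print(' ',name,ct[k].round(),s[k,4],q.mean(0).round(1), np.round(np.degrees(np.arctan2(q[:,1].mean()-c[1],q[:,0].mean()-c[0])),1))
    m=(P[...,2]>60)&(P[...,2]<260)&(P[...,1]>50)&(P[...,0]>350)&(P[...,1]<520)
    nc,l,s,ct=cv2.connectedComponentsWithStats(m.astype(np.uint8))
    for k in range(1,nc):
        if s[k,4]>15: q=P[l==k]; print('  obj',ct[k].round(),s[k,4],q.mean(0).round(),np.nanpercentile(q,2,0).round(),np.nanpercentile(q,98,0).round())
```

```text
top disc (577.839111328125, -232.507568359375) 134.4315643310547 27.61130055058095
  posts [373. 153.] 29 [ 671.1 -162.6  125.9] 36.9
  posts [414. 196.] 30 [ 528.4 -294.6  125.4] -128.6
  posts [358. 213.] 16 [ 473.4 -110.5  126.4] 130.6
  mid [372. 158.] 36 [ 665.1 -160.5   84.4] 39.5
  mid [376. 191.] 670 [ 553.2 -173.7   81.9] 112.8
  mid [411. 199.] 35 [ 524.2 -289.7   86.6] -133.2
  pin [386. 140.] 10 [ 742.6 -218.2   25.1] 5.0
  pin [350. 202.] 634 [521.9 -86.4  27. ] 110.9
  pin [440. 171.] 10 [ 630.7 -406.5   28.1] -73.1
  pin [445. 178.] 11 [ 605.6 -420.5   26.7] -81.6
  obj [262. 141.] 251 [722. 208. 111.] [654. 202.  62.] [802. 216. 135.]
  obj [299. 134.] 113 [741.  84. 119.] [729.  70.  63.] [759.  97. 140.]
  obj [198. 156.] 642 [659. 415. 160.] [629. 388.  67.] [700. 456. 243.]
  obj [257. 182.] 329 [580. 223. 116.] [575. 151.  63.] [589. 294. 145.]
  obj [261. 206.] 138 [501. 211.  99.] [497. 167.  62.] [508. 256. 118.]
  obj [304. 234.] 69 [409.  68.  98.] [374.  51.  63.] [433.  80. 114.]
side disc (570.108154296875, -196.5439453125) 143.49330139160156 28.458627576
[... 318 characters left out ...]
id [358. 291.] 120 [ 527.  -299.5   85.9] -112.7
  pin [414. 250.] 21 [ 740.2 -219.9   26.5] -7.8
  obj [558.  51.] 5135 [1638.  267.  164.] [1631.   58.   65.] [1645.  507.  256.]
  obj [510.  68.] 550 [1496.  337.   73.] [1466.  182.   60.] [1526.  513.   83.]
  obj [303.  92.] 960 [662. 406. 146.] [630. 386.  64.] [702. 438. 242.]
  obj [302. 143.] 485 [582. 213. 110.] [577. 148.  62.] [591. 295. 142.]
  obj [346. 134.] 830 [729. 205. 100.] [656. 200.  61.] [803. 214. 133.]
  obj [279. 156.] 196 [503. 202.  94.] [499. 164.  63.] [510. 253. 113.]
  obj [369. 157.] 230 [743.  77. 110.] [731.  67.  63.] [759.  97. 139.]
  obj [263. 197.] 249 [408.  69.  90.] [379.  54.  62.] [433.  79. 112.]
```

View pics/z.png

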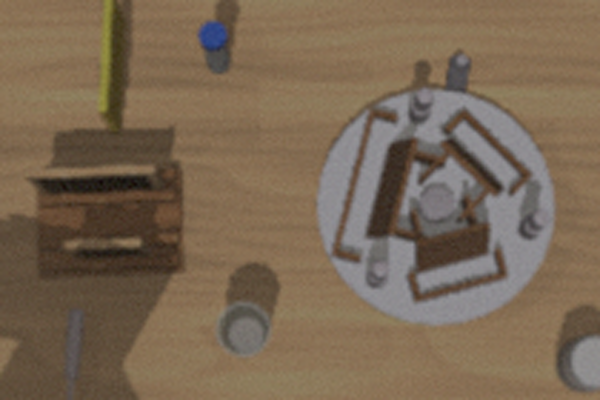

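View pics/zs.png

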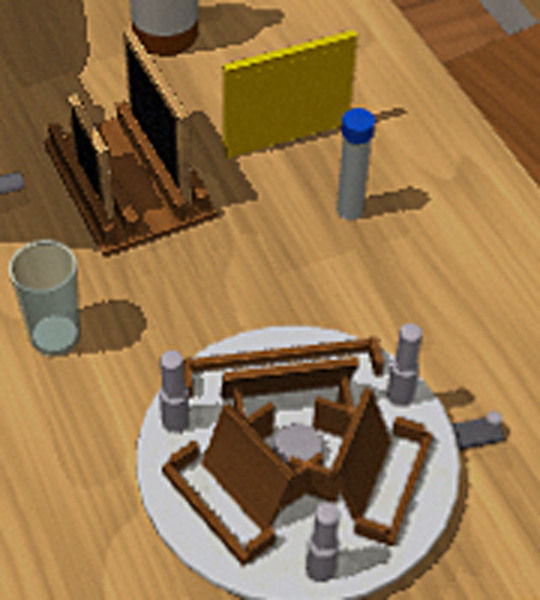

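The enlarged views confirm it. The wide bay faces +y (towards the rack), flanked by post_a (robot side) and post_c (far side, next to the pin). I need about -86° of turn.

Run:
```python
from h import *
from scipy.optimize import least_squares
posts=np.array([[671.5,-164.1],[528.9,-294.9],[472.5,-110.8]])  # c,b,a mean of both views
f=least_squares(lambda p:np.hypot(*(posts-p[:2]).T)-115,[560,-185]); c=f.x; print('axis',c,f.fun)
A=np.degrees(np.arctan2(*(posts-c).T[::-1])); print(A,'bay',A+[65,-180,-65])
pin=np.array([741.4,-219.0]); v=pin-c; print('pin',np.hypot(*v),np.degrees(np.arctan2(v[1],v[0])))
# pin centroid by ray from both images, top of slates
for n in('top','side'):
    P=np.load(n+'0.npy')
    for nm,x0,x1,zz in(('wide',560,605,132),('narrow',485,525,102)):
        m=(P[...,0]>x0)&(P[...,0]<x1)&(P[...,1]>130)&(P[...,1]<310)&(P[...,2]>50); q=P[m]
        q=q[(q[:,2]>zz)] ; r=cv2.fitLine(q[:,:2].astype(np.float32),cv2.DIST_HUBER,0,.01,.01).ravel()
        print(n,nm,len(q),q.mean(0).round(1),np.percentile(q,[1,99],axis=0).round(1).tolist(),np.degrees(np.arctan2(r[1],r[0])))
```

```text
axis [ 559.3179365  -184.81432791] [-0.92152372 -0.7892034  -0.91461603]
[  10.46178252 -105.4460877   139.55162954] bay [  75.46178252 -285.4460877    74.55162954]
pin 185.2634287256298 -10.63342059002607
top wide 147 [582.7 225.3 138.6] [[575.8, 151.0, 132.1], [589.2, 295.6, 146.7]] -87.77073
top narrow 88 [502.9 212.7 109.1] [[496.6, 166.5, 103.5], [509.0, 256.1, 118.9]] -89.1881
side wide 148 [583.6 219.4 139.4] [[577.1, 147.9, 132.2], [591.6, 299.0, 143.1]] -87.79181
side narrow 91 [504.1 206.4 109. ] [[498.6, 164.9, 102.3], [510.2, 252.7, 113.7]] -87.67423
```

```bash
python3 -m pendant '[[[0.6,0.05,0,0,0.1],[0.6,0.1,0,0,0.2],[0.6,0.1,0,0,0.3],[0.6,0.1,0,0,0.45],[0.6,0.1,0,0,0.6],[0.6,0.1,0,0,0.75],[0.6,0.1,0,0,0.9],[0.6,0.1,0,0,1.0]]]' --help 2>&1 | head -5; true
```

```text
invalid input: not JSON, or not a number
```

```bash
python3 -m pendant '[[[0.6,-0.04,-0.03,0,0.145],[0.6,-0.08,-0.06,0,0.29],[0.6,-0.12,-0.09,0,0.435],[0.6,-0.16,-0.12,0,0.58],[0.6,-0.2,-0.15,0,0.725],[0.6,-0.24,-0.18,0,0.87],[0.6,-0.28,-0.21,0,1.015],[0.6,-0.32,-0.24,0,1.157]]]'
```

```text
t: 0.9
eef_pos: [448.3, 222.0, 214.6]
tcp_rot: [-3.141, -0.0, 1.565]
ft_force: [0.9, -0.1, 0.3]
opening: 0.601
```

```bash
python3 -m pendant '[[[0.6,-0.043,0.025,0,0],[0.6,-0.086,0.05,0,0],[0.6,-0.129,0.075,0,0],[0.6,-0.172,0.1,0,0],[0.6,-0.215,0.125,0,0],[0.6,-0.258,0.15,0,0],[0.6,-0.301,0.175,0,0],[0.6,-0.344,0.2,0,0]]]' && python3 -m pendant '[[[0.5,-0.03,0.015,0,0],[0.5,-0.044,0.024,0,0],[0.5,-0.044,0.024,0.03,0],[0.5,-0.044,0.024,0.06,0],[0.5,-0.044,0.024,0.07,0],[0.5,-0.044,0.024,0.07,0],[0.5,-0.044,0.024,0.07,0],[0.5,-0.044,0.024,0.07,0]]]'
python3 - <<'E'
from h import *
im=[]
for n in('top','side'):
    c=cam(n); p=proj(c,[671.5,-164,128])[0].astype(int); im.append(cv2.resize(c['image'][p[1]-70:p[1]+70,p[0]-70:p[0]+70],(400,400),interpolation=2))
cv2.imwrite('pics/p1.png',np.hstack(im))
E
```

```text
t: 1.7
eef_pos: [648.4, -122.1, 214.3]
tcp_rot: [-3.141, -0.0, 1.571]
ft_force: [0.4, 1.5, 0.5]
opening: 0.6
t: 2.5
eef_pos: [672.4, -164.2, 146.3]
tcp_rot: [3.139, 0.001, 1.571]
ft_force: [0.4, 0.9, -0.1]
opening: 0.499
```

View pics/p1.png

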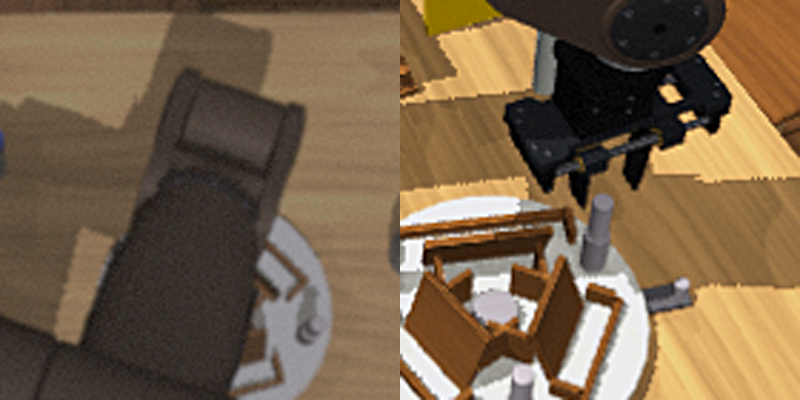

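In the side crop the post_c top is at (600,205), centred below the open fingers. The top view is hidden by the arm. I'll go down and grip.

```bash
python3 -m pendant '[[[0.5,0,0,0.03,0],[0.5,0,0,0.05,0],[0.5,0,0,0.053,0],[0.5,0,0,0.053,0],[0.1,0,0,0.053,0],[0.1,0,0,0.053,0],[0.1,0,0,0.053,0],[0.1,0,0,0.053,0]]]'; python3 -c "
import numpy as np
c=np.array([559.3,-184.8])
p0=None
for k in range(0,25):
    a=np.radians(10.55-85.6*k/24); p=c+115*np.array([np.cos(a),np.sin(a)])
    if p0 is None or k%8==0 and k>0:
        pass
    if k%8==0: print(k,'start',p)
    if k%8==0: b=p
    a2=np.radians(10.55-85.6*(k+1)/24); q=c+115*np.array([np.cos(a2),np.sin(a2)])-b; print(k+1,(q[::-1]/1000).round(3))
"
```

```text
t: 3.4
eef_pos: [673.3, -164.3, 92.5]
tcp_rot: [3.137, 0.001, 1.571]
ft_force: [18.3, 1.9, -8.4]
opening: 0.222
0 start [ 672.35598281 -163.74424661]
1 [-0.007  0.001]
2 [-0.014  0.002]
3 [-0.021  0.002]
4 [-0.029  0.002]
5 [-0.036  0.001]
6 [-0.043 -0.   ]
7 [-0.05  -0.002]
8 [-0.057 -0.004]
8 start [ 668.68183203 -220.30513797]
9 [-0.007 -0.002]
10 [-0.013 -0.005]
11 [-0.02  -0.008]
12 [-0.026 -0.012]
13 [-0.032 -0.016]
14 [-0.037 -0.02 ]
15 [-0.043 -0.025]
16 [-0.048 -0.03 ]
16 start [ 638.43650753 -268.24107607]
17 [-0.005 -0.005]
18 [-0.009 -0.011]
19 [-0.013 -0.017]
20 [-0.017 -0.023]
21 [-0.02  -0.029]
22 [-0.023 -0.036]
23 [-0.026 -0.043]
24 [-0.028 -0.049]
24 start [ 588.967242   -295.90740188]
25 [-0.002 -0.007]
```

```bash
python3 -m pendant '[[[0.1,-0.007,0.003,0,0],[0.1,-0.014,0.004,0,0],[0.1,-0.021,0.004,0,0],[0.1,-0.029,0.004,0,0],[0.1,-0.036,0.003,0,0],[0.1,-0.043,0.002,0,0],[0.1,-0.05,0,0,0],[0.1,-0.057,-0.002,0,0]]]'
```

```text
t: 4.2
eef_pos: [670.1, -221.8, 92.4]
tcp_rot: [3.14, 0.0, 1.571]
ft_force: [-0.3, 1.6, 6.1]
opening: 0.207
```

```bash
python3 -m pendant '[[[0.1,-0.007,-0.002,0,0],[0.1,-0.013,-0.005,0,0],[0.1,-0.02,-0.008,0,0],[0.1,-0.026,-0.012,0,0],[0.1,-0.032,-0.016,0,0],[0.1,-0.037,-0.02,0,0],[0.1,-0.043,-0.025,0,0],[0.1,-0.048,-0.03,0,0]]]' && python3 -m pendant '[[[0.1,-0.005,-0.005,0,0],[0.1,-0.009,-0.011,0,0],[0.1,-0.013,-0.017,0,0],[0.1,-0.017,-0.023,0,0],[0.1,-0.02,-0.029,0,0],[0.1,-0.023,-0.036,0,0],[0.1,-0.026,-0.043,0,0],[0.1,-0.028,-0.049,0,0]]]'
python3 - <<'E'
from h import *
from scipy.optimize import least_squares
print(env.state()['ft_force'])
c=cam('side'); P=cloud(c); cv2.imwrite('pics/s2.png',c['image'][170:330,260:460])
m=(P[...,2]>119)&(P[...,2]<134)&(np.hypot(P[...,0]-560,P[...,1]+185)<150)
nc,l,s,ct=cv2.connectedComponentsWithStats(m.astype(np.uint8))
for k in range(1,nc):
    if s[k,4]>15:
        q=P[l==k].mean(0); print(ct[k].round(),s[k,4],q.round(1),np.degrees(np.arctan2(q[1]+184.8,q[0]-560)).round(1),np.hypot(q[0]-560,q[1]+184.8).round(1))
E
```

```text
t: 5.0
eef_pos: [639.6, -269.4, 92.4]
tcp_rot: [3.141, -0.0, 1.571]
ft_force: [-1.5, 3.8, 7.0]
opening: 0.207
t: 5.8
eef_pos: [590.4, -296.7, 92.4]
tcp_rot: [-3.142, -0.001, 1.571]
ft_force: [-1.5, 7.6, 8.8]
opening: 0.208
[-1.47740762  7.6039874   8.78542924]
[305. 250.] 51 [ 446.5 -164.7  127.3] 169.9 115.3
```

```bash
python3 -m pendant '[[[0.5,0,0,0,0],[0.5,0,0,0,0],[0.5,0,0,-0.03,0],[0.5,0,0,-0.07,0],[0.5,0,0,-0.11,0],[0.6,0.05,0,-0.12,0],[0.6,0.1,0,-0.12,0],[0.6,0.15,0,-0.12,-0.038]]]' && python3 -m pendant '[[[0.6,0.05,0,0,0],[0.6,0.1,0,0,0],[0.6,0.15,0,0,0],[0.6,0.2,0,0,0],[0.6,0.25,0,0,0],[0.6,0.3,0,0,0],[0.6,0.35,0,0,0],[0.6,0.36,0,0,0]]]'
python3 - <<'E'
from h import *
for n in('side','top'):
    c=cam(n); P=cloud(c)
    if n=='side': cv2.imwrite('pics/s3.png',np.hstack([cv2.resize(c['image'][170:320,270:430],(400,400)),cv2.resize(c['image'][80:220,220:360],(400,400))]))
    m=(P[...,2]>119)&(P[...,2]<134)&(np.hypot(P[...,0]-560,P[...,1]+185)<150)
    nc,l,s,ct=cv2.connectedComponentsWithStats(m.astype(np.uint8))
    for k in range(1,nc):
        if s[k,4]>12:
            q=P[l==k].mean(0); print(n,ct[k].round(),s[k,4],q.round(1),np.degrees(np.arctan2(q[1]+184.8,q[0]-560)).round(1),np.hypot(q[0]-560,q[1]+184.8).round(1))
E
```

```text
t: 6.65
eef_pos: [590.6, -147.0, 211.9]
tcp_rot: [3.141, 0.0, 1.608]
ft_force: [0.0, -0.1, 0.3]
opening: 0.596
t: 7.45
eef_pos: [576.5, 216.0, 211.3]
tcp_rot: [-3.142, -0.001, 1.613]
ft_force: [0.6, -0.7, -0.8]
opening: 0.602
side [358. 206.] 43 [625.7 -91.7 127. ] 54.8 113.9
side [305. 250.] 54 [ 446.5 -164.2  126.5] 169.7 115.4
side [381. 273.] 53 [ 588.2 -295.9  126.7] -75.8 114.6
top [351. 167.] 28 [624.5 -88.2 125.6] 56.3 116.1
top [414. 178.] 32 [ 586.2 -293.8  125.1] -76.5 112.1
top [374. 221.] 29 [ 445.3 -161.6  126.2] 168.5 117.0
```

View pics/s3.png

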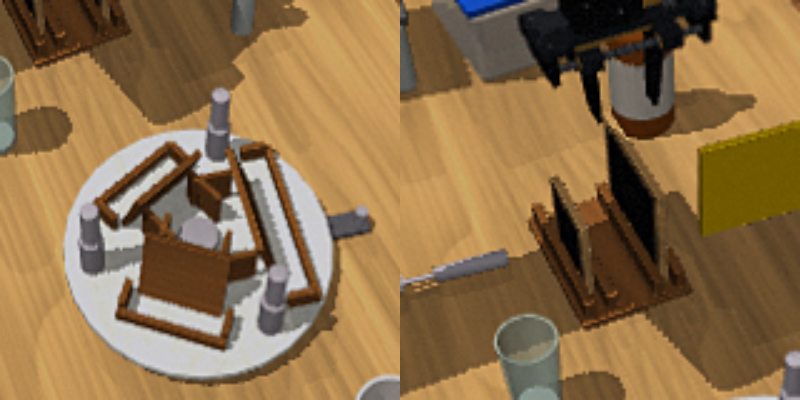

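The carousel shows the wide bay at -10.4°, with the arm and pin at -10.6°, so it faces the pointer. On the right, the open gripper is above and beyond the wide slate. I'll go down and grip.

```bash
python3 -m pendant '[[[0.6,0.008,0.007,0,0],[0.6,0.008,0.007,0.02,0],[0.6,0.008,0.007,0.05,0],[0.6,0.008,0.007,0.08,0],[0.6,0.008,0.007,0.1,0],[0.6,0.008,0.007,0.103,0],[0.6,0.008,0.007,0.103,0],[0.6,0.008,0.007,0.103,0]]]' && python3 -m pendant '[[[0,0,0,0,0],[0,0,0,0,0],[0,0,0,0,0],[0,0,0,0,0],[0,0,0,0,0],[0,0,0,0,0],[0,0,0,0,0],[0,0,0,0,0]]]'
```

```text
t: 8.35
eef_pos: [584.7, 219.5, 109.8]
tcp_rot: [3.14, -0.0, 1.608]
ft_force: [-0.4, -0.0, 0.1]
opening: 0.606
t: 9.15
eef_pos: [583.8, 219.9, 108.6]
tcp_rot: [3.142, -0.0, 1.609]
ft_force: [0.5, 0.7, 0.2]
opening: 0.1
```

```bash
python3 -m pendant '[[[0,0,0,-0.01,0],[0,0,0,-0.025,0],[0,0,0,-0.045,0],[0,0,0,-0.07,0],[0,0,0,-0.1,0],[0,0,0,-0.13,0],[0,0,0,-0.15,0],[0,0,0,-0.15,0]]]'
python3 - <<'E'
from h import *
for n in('side','top'):
    c=cam(n); P=cloud(c); I=c['image']
    if n=='side': cv2.imwrite('pics/s4.png',cv2.resize(I[40:240,200:420],(660,600)))
    m=(P[...,0]>565)&(P[...,0]<602)&(P[...,1]>130)&(P[...,1]<310)&(P[...,2]>150)&(P[...,2]<300); q=P[m]
    print(n,len(q),np.percentile(q,[1,50,99],axis=0).round(1).tolist())
print(env.state()['eef_pos'])
E
```

```text
t: 9.95
eef_pos: [584.5, 220.1, 262.0]
tcp_rot: [3.137, -0.001, 1.609]
ft_force: [-0.6, 0.5, -2.1]
opening: 0.104
side 780 [[570.8, 147.0, 166.4], [579.9, 201.1, 237.1], [591.7, 295.6, 296.7]]
top 120 [[574.0, 149.2, 162.8], [579.5, 162.8, 251.7], [587.8, 294.5, 295.9]]
[583.40647186 219.77655812 258.34618317]
```

View pics/s4.png

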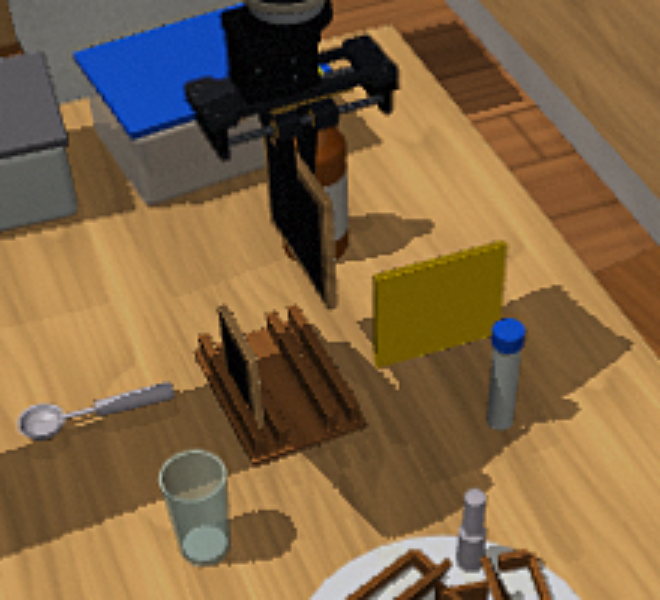

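The slate is held upright at (315,230), clear of the rack. The narrow slate is still in place and the bystanders are untouched.

```bash
python3 -m pendant '[[[0,-0.03,0.003,0,0.03],[0,-0.07,0.008,0,0.06],[0,-0.115,0.013,0,0.09],[0,-0.16,0.018,0,0.12],[0,-0.205,0.023,0,0.15],[0,-0.25,0.028,0,0.18],[0,-0.295,0.033,0,0.2],[0,-0.34,0.038,0,0.22]]]' && python3 -m pendant '[[[0,-0.04,0,0,0],[0,-0.07,0,0,0],[0,-0.08,0,0,0],[0,-0.08,0,0,0],[0,-0.08,0,0,0],[0,-0.08,0,0,0],[0,-0.08,0,0,0],[0,-0.08,0,0,0]]]'
python3 - <<'E'
from h import *
s=env.state(); e=s['eef_pos']; print(e,s['tcp_rot'])
y=s['tcp_rot'][2]; d=np.array([647.1,-203.5])-e[:2]; print('x_t',d@[np.cos(y),np.sin(y)],'y_t',d@[np.sin(y),-np.cos(y)])
from scipy.optimize import least_squares
for n in('side','top'):
    c=cam(n); P=cloud(c); I=c['image']
    if n=='side': cv2.imwrite('pics/s5.png',cv2.resize(I[130:330,280:480],(600,600)))
    m=(np.hypot(P[...,0]-640,P[...,1]+205)<95)&(P[...,2]>165)&(P[...,2]<288); q=P[m]
    if len(q)>30:
        u=(q[:,:2]-[559.5,-184.8]); a=np.radians(-10.4); X=u@[np.cos(a),np.sin(a)]-87.5; Y=u@[-np.sin(a),np.cos(a)]
        k=abs(X)<25; print(n,k.sum(),'bay X,Y,z pct',np.percentile(np.c_[X,Y,q[:,2]][k],[2,50,98],axis=0).round(1).tolist(),np.polyfit(Y[k],X[k],1), np.polyfit(q[k,2],X[k],1))
E
```

```text
t: 10.85
eef_pos: [634.1, -120.2, 256.8]
tcp_rot: [-3.139, -0.0, 1.388]
ft_force: [1.1, 1.4, -1.3]
opening: 0.102
t: 11.65
eef_pos: [620.4, -196.2, 258.7]
tcp_rot: [3.141, -0.0, 1.39]
ft_force: [1.0, 0.3, -2.1]
opening: 0.107
[ 620.42081642 -196.19441035  258.72034241] [ 3.14142609e+00 -1.13342247e-04  1.38995859e+00]
x_t -2.3881098528201092 y_t 27.558073368971996
side 59 bay X,Y,z pct [[-24.7, -72.8, 167.6], [-22.9, -71.2, 242.6], [-13.7, -10.3, 285.6]] [  0.12660803 -14.05728447] [  0.03599154 -30.49951512]
```

View pics/s5.png

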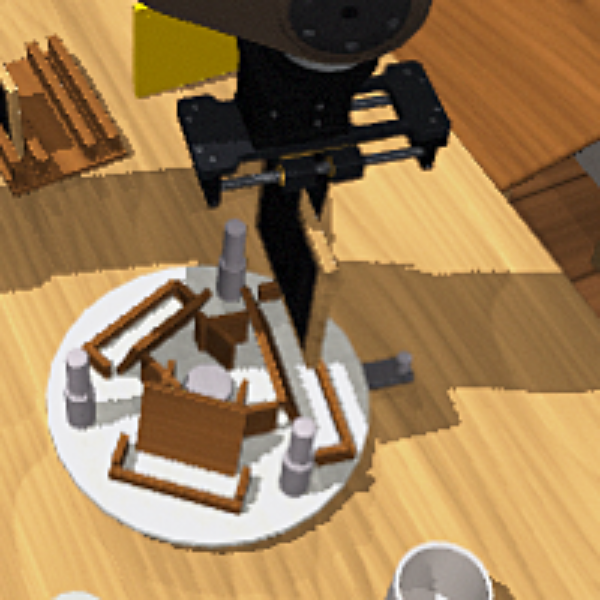

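The slate is held level above the carousel, still about 27 mm short in the outward direction, and the posts are clear. I'll move over and lower it, stopping about 10 mm above the floor.

```bash
python3 -m pendant '[[[0,-0.001,0.012,0,0],[0,-0.002,0.024,0,0],[0,-0.002,0.0275,0,0],[0,-0.002,0.0275,0,0],[0,-0.002,0.0275,0.02,0],[0,-0.002,0.0275,0.045,0],[0,-0.002,0.0275,0.065,0],[0,-0.002,0.0275,0.08,0]]]'
python3 - <<'E'
from h import *
s=env.state(); e=s['eef_pos']; print(e,s['tcp_rot'])
for n in('side','top'):
    c=cam(n); P=cloud(c); I=c['image']
    if n=='side': cv2.imwrite('pics/s6.png',cv2.resize(I[150:310,290:450],(600,600),interpolation=2))
    u=P[...,:2]-[559.5,-184.8]; a=np.radians(-10.4); X=u@[np.cos(a),np.sin(a)]-87.5; Y=u@[-np.sin(a),np.cos(a)]; Z=P[...,2]
    for nm,zl,zh,xl,xh in(('slate',83,205,-20,25),('lip',36,48,5,28)):
        k=(X>xl)&(X<xh)&(abs(Y)<95)&(Z>zl)&(Z<zh); print(n,nm,k.sum(),np.percentile(np.c_[X[k],Y[k],Z[k]],[2,50,98],axis=0).round(1).tolist() if k.sum() else '', np.polyfit(Y[k],X[k],1) if k.sum()>9 else '')
E
```

```text
t: 12.55
eef_pos: [646.0, -203.7, 177.4]
tcp_rot: [-3.14, -0.0, 1.389]
ft_force: [0.3, -0.0, -1.2]
opening: 0.105
[ 646.04577726 -203.6844814   177.35395966] [-3.14025767e+00 -3.75000850e-04  1.38884831e+00]
side slate 721 [[-8.9, -75.1, 86.1], [-4.3, -26.8, 140.7], [5.1, 67.5, 201.9]] [-0.02495661 -4.20542263]
side lip 46 [[5.8, -90.1, 37.0], [14.9, -74.0, 42.6], [19.5, -36.8, 47.1]] [-2.40475713e-03  1.41870400e+01]
top slate 24 [[-8.0, 68.7, 100.4], [-6.3, 73.2, 165.9], [2.0, 76.1, 204.5]] [  0.25121961 -23.24338375]
top lip 11 [[8.2, 77.0, 36.6], [14.9, 85.0, 40.2], [18.5, 94.0, 47.2]] [ 0.04477949 10.3872337 ]
```

View pics/s6.png

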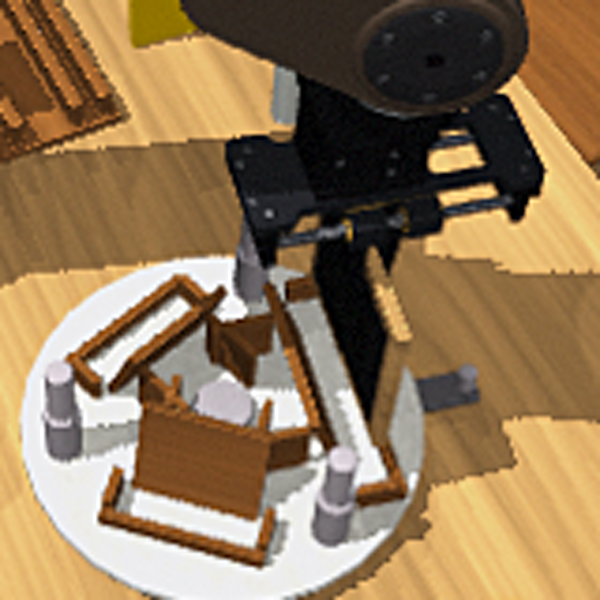

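The slate hangs square over the bay. Its measured bay-frame centre is X≈+1, Y≈0, with a 0.025 rad skew. Lower on.

```bash
python3 -m pendant '[[[0,0,0,0.015,0],[0,0,0,0.03,0],[0,0,0,0.04,0],[0,0,0,0.044,0],[0,0,0,0.046,0],[0,0,0,0.047,0],[0,0,0,0.047,0],[0,0,0,0.047,0]]]' && python3 -m pendant '[[[0,0,0,0.0005,0],[0,0,0,0.001,0],[0,0,0,0.0015,0],[0,0,0,0.002,0],[0,0,0,0.0025,0],[0,0,0,0.003,0],[0,0,0,0.003,0],[0,0,0,0.003,0]]]'
```

```text
t: 13.45
eef_pos: [647.1, -204.1, 132.1]
tcp_rot: [3.141, 0.0, 1.389]
ft_force: [-0.4, -0.5, -1.3]
opening: 0.103
t: 14.25
eef_pos: [646.9, -204.1, 128.6]
tcp_rot: [3.142, -0.0, 1.389]
ft_force: [0.8, -0.4, -2.4]
opening: 0.099
```

```bash
python3 -m pendant '[[[0,0,0,0.0005,0],[0,0,0,0.001,0],[0,0,0,0.0015,0],[0,0,0,0.002,0],[0,0,0,0.0025,0],[0,0,0,0.0025,0],[0,0,0,0.0025,0],[0,0,0,0.0025,0]]]'
```

```text
t: 15.05
eef_pos: [646.9, -204.1, 126.6]
tcp_rot: [3.141, 0.0, 1.389]
ft_force: [-1.4, 0.5, 6.3]
opening: 0.103
```

Contact shows as +6 N upward. Next I open a little and walk the top back onto the backrest, caged between the fingers.

```bash
python3 -m pendant '[[[0.25,0,0,0,0],[0.25,0,0,0,0],[0.25,0,0,0,0],[0.25,0,-0.003,0,0],[0.25,0,-0.006,0,0],[0.25,0,-0.01,0,0],[0.25,0,-0.013,0,0],[0.25,0,-0.016,0,0]]]' && python3 -m pendant '[[[0.28,0,-0.003,0,0],[0.3,0,-0.006,0,0],[0.32,0,-0.01,0,0],[0.35,0,-0.014,0,0],[0.35,0,-0.018,0,0],[0.35,0,-0.022,0,0],[0.35,0,-0.026,0,0],[0.35,0,-0.026,0,0]]]'
python3 - <<'E'
from h import *
s=env.state(); print(s['ft_force'])
c=cam('side'); P=cloud(c); cv2.imwrite('pics/s7.png',cv2.resize(c['image'][150:310,290:450],(600,600),interpolation=2))
u=P[...,:2]-[559.5,-184.8]; a=np.radians(-10.4); X=u@[np.cos(a),np.sin(a)]-87.5; Y=u@[-np.sin(a),np.cos(a)]; Z=P[...,2]
k=(X>-65)&(X<10)&(abs(Y+50)<30)&(Z>105)&(Z<170); print(k.sum(),np.percentile(np.c_[X[k],Y[k],Z[k]],[2,50,98],axis=0).round(1).tolist(),'lean deg',np.degrees(np.arctan(-np.polyfit(Z[k],X[k],1)[0])))
E
```

```text
t: 15.85
eef_pos: [630.8, -201.1, 126.2]
tcp_rot: [3.142, -0.0, 1.389]
ft_force: [-0.2, 0.2, 1.1]
opening: 0.249
t: 16.65
eef_pos: [605.1, -196.3, 126.2]
tcp_rot: [-3.141, -0.0, 1.389]
ft_force: [-0.5, 0.2, -0.2]
opening: 0.354
[-0.46438147  0.16458424 -0.2190064 ]
183 [[-57.1, -75.1, 107.2], [-47.2, -54.8, 143.7], [-28.5, -21.4, 151.6]] lean deg 28.617847210954324
```

View pics/s7.png

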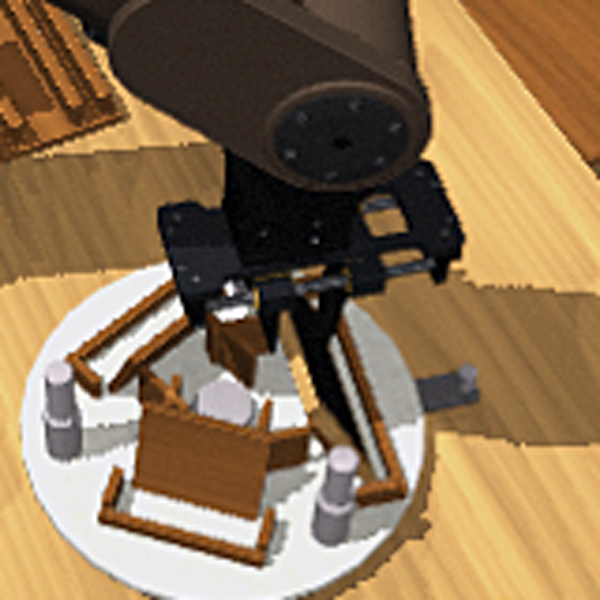

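The slate is leaning back about 28° on the backrest at (320,390), with its foot behind the lip and no force on the tool. I'll open wider and withdraw straight up.

```bash
python3 -m pendant '[[[0.45,0,-0.002,0,0],[0.55,0,-0.004,0,0],[0.65,0,-0.006,0,0],[0.7,0,-0.006,0,0],[0.7,0,-0.006,0,0],[0.7,0,-0.006,-0.01,0],[0.7,0,-0.006,-0.03,0],[0.7,0,-0.006,-0.06,0]]]' && python3 -m pendant '[[[0.7,0,0,-0.04,0],[0.7,0,0,-0.08,0],[0.7,0.04,0,-0.1,0],[0.7,0.09,0,-0.1,0],[0.7,0.14,0,-0.1,0],[0.7,0.19,0,-0.1,0],[0.7,0.24,0,-0.1,0],[0.7,0.29,0,-0.1,0]]]' && python3 -m pendant '[[[0.7,0,0,0,0],[0.7,0,0,0,0],[0.7,0,0,0,0],[0.7,0,0,0,0],[0.7,0,0,0,0],[0.7,0,0,0,0],[0.7,0,0,0,0],[0.7,0,0,0,0]]]'
python3 - <<'E'
from h import *
for n in ('side','top'):
    c=cam(n); P=cloud(c)
    if n=='side': cv2.imwrite('pics/s8.png',cv2.resize(c['image'][60:360,200:460],(650,600),interpolation=2)[:, :])
    m=(P[...,2]>119)&(P[...,2]<134)&(np.hypot(P[...,0]-560,P[...,1]+185)<150)
    nc,l,s,ct=cv2.connectedComponentsWithStats(m.astype(np.uint8))
    for k in range(1,nc):
        if s[k,4]>12:
            q=P[l==k].mean(0); print(n,s[k,4],q.round(1),np.degrees(np.arctan2(q[1]+184.8,q[0]-560)).round(1))
    u=P[...,:2]-[559.5,-184.8]; a=np.radians(-10.4); X=u@[np.cos(a),np.sin(a)]-87.5; Y=u@[-np.sin(a),np.cos(a)]; Z=P[...,2]
    k=(X>-80)&(X<10)&(abs(Y)<90)&(Z>136)&(Z<165); print('top edge',k.sum(),np.percentile(np.c_[X[k],Y[k],Z[k]],[2,50,98],axis=0).round(1).tolist(),np.polyfit(Y[k],X[k],1))
    k=(X>-75)&(X<10)&(abs(Y)<72)&(Z>50)&(Z<138); X1=X[k];print('front',k.sum(),np.polyfit(Z[k],X1,1),np.percentile(Y[k],[1,99]))
    k=(abs(P[...,0]-503)<20)&(abs(P[...,1]-210)<60)&(Z>102);print('narrow',P[k].mean(0))
E
```

```text
t: 17.5
eef_pos: [599.2, -195.2, 186.2]
tcp_rot: [-3.139, -0.001, 1.389]
ft_force: [-0.2, 0.3, -0.2]
opening: 0.702
t: 18.3
eef_pos: [652.2, 91.9, 287.2]
tcp_rot: [3.141, -0.0, 1.389]
ft_force: [0.4, -0.1, 1.2]
opening: 0.703
t: 19.1
eef_pos: [652.2, 89.6, 286.1]
tcp_rot: [-3.142, -0.0, 1.388]
ft_force: [-0.4, 1.4, 0.1]
opening: 0.697
side 44 [626.1 -91.3 126.1] 54.8
side 38 [ 611.  -170.   126.6] 16.2
side 56 [ 446.9 -164.1  126.2] 169.6
side 32 [ 592.3 -257.5  126.7] -66.0
side 53 [ 588.4 -295.7  126.2] -75.6
top edge 277 [[-59.6, -74.2, 137.8], [-54.1, -5.0, 146.4], [-44.9, 72.5, 151.0]] [ 8.11121843e-04 -5.34735226e+01]
front 586 [  0.06592023 -44.4571451 ] [-68.9223277   69.12122902]
narrow [504.18812507 205.64069825 109.79287725]
top 26 [624.4 -88.5 126.2] 56.2
top 16 [ 613.7 -144.1  125.9] 37.2
top 32 [ 602. -207.  126.] -27.8
top 27 [ 586.3 -294.2  126. ] -76.5
top 27 [ 445.6 -161.5  124.9] 168.5
top edge 185 [[-61.4, -70.8, 136.7], [-55.0, -1.2, 144.7], [-46.5, 72.3, 154.1]] [-7.02195513e-03 -5.47878042e+01]
front 379 [ -0.13575922 -23.07109739] [-69.8566334   70.09585809]
narrow [502.41347211 242.90069218 108.1995724 ]
```

View pics/s8.png

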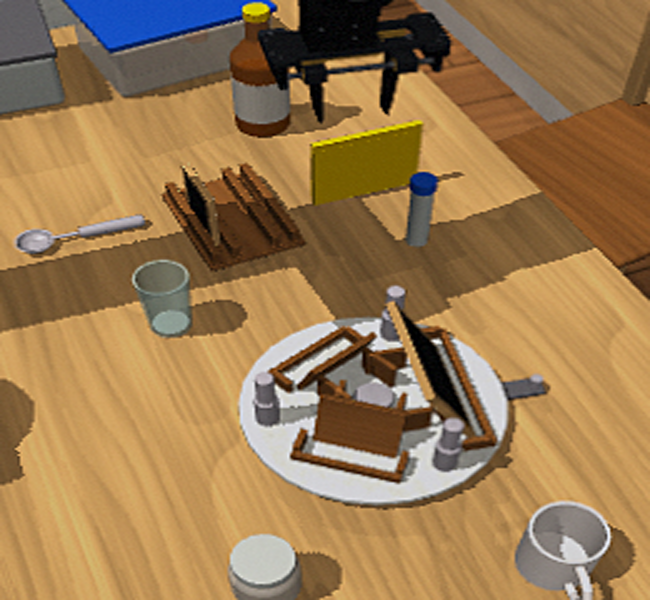

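The slate leans in the wide bay at (435,370) with its foot behind the lip. Everything else is standing where it was and the gripper is clear.

```bash
python3 -c "
from cell import env; env.job_done(); print(env.state()['t'])"
```

```text
the job is handed in; nothing more can be done
the job is handed in; nothing more can be done
```

The wide slate is standing in the wide bay, the bay faces the pointer, and the job is handed in. No verdict was reported; the arm used about 19 s of the 67 s.

**What I did:** I gripped post_c's spinning grip and turned the carousel by about -85.6°. Then I lifted the wide slate out of the rack and lowered it upright into the bay until it touched the floor at about 6 N. I walked its top back onto the backrest between the loosely open fingers and withdrew.

**Last checks:**

| Check | Measured | Note |
|---|---|---|
| Bay direction | about -10.3° | pin direction -10.6° |
| Slate top edge | about 55 mm behind the bay centre, z about 146 mm | lean about 0.45 rad (limit 0.20–0.65) |
| Slate foot | about +2 mm in depth | worked out from the top edge, not seen directly |
| Slate sideways and square | centred within about 2 mm, square within 0.01 rad | from both views |
| Tool force after release | about 0 N | gripper clear of everything |

The other things on the table looked undisturbed in the last picture.

**Checks that disagreed:**
- The top view's post angles differ from the side view's by up to 1.5°, well inside the 9° allowed.
- A straight-line fit to the slate's front face was unusable, because it mixed in the backrest and its supports, so I took the lean from the top edge instead.
- For the narrow slate, the side view gave the same place as at the start. The top view gave a y mean of 243 mm against 213 mm at the start. The gripper was overhead, so I took it as partly hidden; the last picture shows the slate in its slot.

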